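# Clear the laundry shelf and hold it up for fixing

### The arm

A 6-joint arm with a two-finger parallel gripper is mounted at the origin on the work surface. World frame = base frame: x ahead of the robot, y to its left, z up, the work surface at z = 0. Lengths are in m, angles in degrees, forces in N, time in s.
With the tool pointing down it reaches from about 0.4 to 0.825 m from the base axis. Payload 7 kg.
Tool frame: the origin (TCP) lies between the finger pads; the fingertips stand 11 mm ahead of it and the grasp point (between the pads) lies 8 mm behind it; z points along the fingers, y is the direction in which the jaws open and shut (so a half turn about z gives the same grasp; the last joint's range is limited). The gripper opens to 88 mm and grips with 3 to 60 N. Pads are 19 mm wide; open, the fingers measure 130 mm over their backs; the gripper's body (78 mm by 193 mm) begins 47 mm behind the grasp point.
Start: joints at [82.053, 20.546, 0.682, 0, -70.136, -16.507], TCP at [0.279, 0.614, 0.238] pointing down, gripper open.
Joint ranges: [-176.03, 176.03], [-82.01, 121.73], [-58.28, 71.71], [-173.87, 95.51], [-174.79, -0.11], [-173.66, 173.66]. Speed limits (degrees/s): [136.94, 136.94, 172.46, 180, 180, 180].

### API

Orientations are given as [roll, pitch, yaw] about the fixed x, y, z axes, in that order (R = Rz(yaw) Ry(pitch) Rx(roll)).
In Python, from plant import r gives the robot as it stands.
- The arm moves only by the shell command python3 -m inch 'ROWS' [OPENING] [FORCE]. ROWS is JSON, a list of rows, each an object of numbers: "x", "y", "z": the shift along the tool's x, y, z as a fraction of full scale; "yaw": the turn about the tool's z as a fraction of full scale. In form: [{"x": .., "y": .., "z": .., "yaw": ..}, ...]. A call has 1 to 5 rows; each row shifts and turns the pose as measured when the row begins, along the tool's axes as they then stand; what a row does not reach is not made up. Full scale, the value 1, is 0.025 m for a shift and 4 degrees for a turn. A row lasts 1/12 s, in which the tool goes at most 41.7 mm and 7.16 degrees, less where a joint would pass 70% of its speed; a pose out of reach is approached as far as the arm can. A call with a number of a shift or a turn outside -1 to 1 is refused whole. A call with a gripper value outside its range is refused whole. OPENING is the opening, from -1 (shut) to 1 (fully open), set as the call begins (- or left out, the last holds). The fingers move at their own pace and stop on an object; FORCE is the grip in N (left out, the last holds). Time passes only in rows, so rows that do not move let the fingers close. It gives the time, the measured TCP pose, the force and the opening at its end, in the units of the state.
- r.get_state(): the state, without advancing time (a new reading comes with each control period).
- r.capture(name): name is "scene" or "top" or "wrist"; returns (picture, depth): 420x560x3 uint8, red, green, blue; 420x560 float32, m along the optical axis (not along the pixel's ray), 0 where there is no reading.
- r.camera_info(name): a dict with "mtx" (3x3 intrinsics, pixels), "pose" (4x4, takes a point from camera to world coordinates). Camera axes: x right, y down, z forward; pixel columns grow to the right and rows downward; lengths in m; the calibration is good to about 2 mm. A picture is of the moment at which its call begins: read the wrist's pose just before it. camera_info takes no time and is no camera call; for the wrist camera it gives the pose at the moment of the call.
- r.close_job(): hands the job in, once; it reports no verdict.
The state is a dict: "time_s": time; "joints": joint angles; "qd": joint speeds; "joint_torque": joint torques, N m; "tcp_pos": TCP position; "eef_rot": TCP orientation; "contact_force": force on the tool from outside, world axes, zero at the start; "moment": the same for the moment, N m; "gripper_width": finger opening in m.
Only numpy, scipy, OpenCV 4.12 (cv2) and the standard library are available. Lean on these libraries where they do the work, as an engineer would, in place of code of your own. Each camera call takes 0.05 s, during which the arm holds its last target. There are 200 camera calls.

### The job

Pick up the small white metal shelf by its front lip and tip it sideways so that its three cedar pieces slide off into the open grey bin. Then hold the emptied shelf level and clear of the table with its tall back flange flat and centred against the spring-backed wooden board, pushing with a steady 10 N or so, so that someone can drive the screws, and finish there, still gripping and pushing. Never shove the board hard (over 20 N), and leave the toolbox, mug and jar where they stand.

Things in the scene. Friction and masses are not known exactly. Their poses are not given: they have to be found in the camera images.
- shelf: Loose white sheet-metal shelf, about 0.5 kg, flat on the table. Floor 150 (x) by 200 (y) by 5 mm; on its -x edge (robot side) a lip 10 mm thick, 45 mm high from the underside; on its +x edge the back flange, 6 mm thick, 70 mm high, with two screw holes; both 200 mm long. Ends (+y, -y) open: pieces slide off either, from a tilt of 16 to 24 degrees. Origin: centre of the underside; z up.
- lip_grip (a point): Point in the middle of the shelf's front lip, 30 mm above the underside (15 mm below the lip's top), at (-70, 0, 30) mm in the shelf's frame; axes as the shelf's. Grip the lip here from above, the fingers closing along the shelf's x; there is at least 45 mm free on the inner side.
- flange (a point): Centre of the outer (+x) face of the shelf's back flange, at (75, 0, 35) mm in the shelf's frame; axes as the shelf's. It is the face to press on the board.
- cedar_a: Square cedar block 36 x 36 x 24 mm high, 30 g, lying loose on the shelf's floor. Origin: centre of its underside.
- cedar_b: Round cedar disc, 38 mm across, 24 mm high, 30 g, lying loose on the shelf. Origin: centre of its underside.
- cedar_c: Oblong cedar block 30 x 42 x 26 mm high, 30 g, lying loose on the shelf. Origin: centre of its underside.
- bin: Open grey plastic bin, 240 mm (its x) by 180 mm (its y), 75 mm high, walls and floor 5 mm, 0.9 kg, standing to the left or the right of the shelf. Origin: centre of its underside.
- board_face (a point): Centre of the near face of the upright wooden board, 280 mm wide (y) by 120 mm high (z), on a low plywood stand at the far middle of the table; 90 mm above the table. Its x points away from the robot, into the board, square to the face. It moves with the board.
- board (a joint): How far the board is pushed back along its x, in m: 0 at rest, at most 0.03. It slides without friction on springs of 900 N/m (10 N pushes it in 11 mm), with light damping.
- toolbox: Closed black toolbox 220 x 130 x 80 mm with a handle on top (98 mm in all), on the other side of the shelf from the bin; to be left alone. Origin: centre of its underside.
- mug: White mug, 80 mm across, 90 mm high, at the far left; to be left alone. Origin: centre of its underside.
- screw_jar: Small clear jar with a white cap, 56 mm across, 70 mm high, at the far right; to be left alone. Origin: centre of its underside.
Things that resemble listed ones, but are neither listed nor needed, are in the scene too. Leave any purple look-alike of the shelf alone.

How it is judged (in metres and radians):
On the way:
1. the three cedar pieces are in the bin, the shelf lifted in the gripper and still tipped (over 11 degrees) (x of cedar_a in the frame of bin between -0.12 and 0.12 m and y of cedar_a in the frame of bin between -0.09 and 0.09 m and z of cedar_a in the frame of bin between 0 and 0.065 m and x of cedar_b in the frame of bin between -0.12 and 0.12 m and y of cedar_b in the frame of bin between -0.09 and 0.09 m and z of cedar_b in the frame of bin between 0 and 0.065 m and x of cedar_c in the frame of bin between -0.12 and 0.12 m and y of cedar_c in the frame of bin between -0.09 and 0.09 m and z of cedar_c in the frame of bin between 0 and 0.065 m and contact force between the fingers and shelf above 2 N and angle between shelf's own z axis and vertical above 0.2 rad and height (world z) of lip_grip above 0.06 m), for 0.05 s.
At the end, for the whole second after the job is handed in: Through the last second the gripper holds the shelf still, level and flush to the board within 6 degrees, over 30 mm up, its back flange centred on the board within 20 mm sideways and in height and pressed on it with 6 to 14 N; all three cedar pieces lie inside the bin (x of cedar_a in the frame of bin between -0.12 and 0.12 m and y of cedar_a in the frame of bin between -0.09 and 0.09 m and z of cedar_a in the frame of bin between 0 and 0.065 m and x of cedar_b in the frame of bin between -0.12 and 0.12 m and y of cedar_b in the frame of bin between -0.09 and 0.09 m and z of cedar_b in the frame of bin between 0 and 0.065 m and x of cedar_c in the frame of bin between -0.12 and 0.12 m and y of cedar_c in the frame of bin between -0.09 and 0.09 m and z of cedar_c in the frame of bin between 0 and 0.065 m and contact force between the fingers and shelf above 2 N and contact force between shelf and board between 6 and 14 N and y of flange in the frame of board_face between -0.02 and 0.02 m and z of flange in the frame of board_face between -0.02 and 0.02 m and angle between the x axis of shelf and the x axis of board_face, either way round below 0.1 rad and angle between shelf's own z axis and vertical below 0.1 rad and height (world z) of shelf above 0.03 m and linear speed of shelf below 0.02 m/s); the arm keeps its last pose, push and grip.
It fails at once if the board is shoved with more than 20 N (pushed in over 22 mm) (value of joint board above 0.0225 m).
It fails at once if the toolbox, mug or jar is moved by more than 30 mm (distance of any of toolbox, mug, screw_jar from where it was at the start of the episode above 0.03 m).
It also fails if it takes over 58 s, if anything falls off the work surface, if the arm or the gripper's body presses on something with over 40 N, if the wrist force passes 120 N, or if a joint passes its speed limit or range.

## Working session

There is one attempt and no reset: what is moved stays moved. The work goes in short steps, Python scripts to look and compute and a shell command to move; the robot and the scene stay as the last step left them, time stands still between calls to the robot, and variables do not carry over. Pictures are saved under pics/ and viewed, about 8 in all and at most 12, crops included, and the job is handed in when it is done.

```bash
ls; mkdir -p pics
python3 - <<'E'
from plant import r
import cv2,numpy as np
print(r.get_state())
for n in("scene","top"):
    p,d=r.capture(n); cv2.imwrite(f"pics/{n}0.png",p[...,::-1]); np.savez(f"{n}0.npz",p=p,d=d,**r.camera_info(n)); print(n,r.camera_info(n))
E
```

```text
pics
{'time_s': 0.0, 'joints': array([ 8.20524505e+01,  2.05916706e+01,  6.35359477e-01, -2.14617505e-02,
       -7.01340560e+01, -1.65050185e+01]), 'qd': array([-0.08350153, -0.080932  ,  0.00785808,  0.04228413, -0.0137442 ,
       -0.02094982]), 'joint_torque': array([ 9.32959629e-04, -5.82719707e+01,  2.93070710e+01,  6.99750736e+00,
        6.99098004e-03, -1.50454903e-04]), 'tcp_pos': array([0.27925287, 0.61403135, 0.23662782]), 'eef_rot': array([ 1.79907624e+02, -6.33178701e-03, -2.44598720e+01]), 'contact_force': array([-0.46994858,  0.29837966,  0.30390792]), 'moment': array([-0.01586658, -0.01206286,  0.01072575]), 'gripper_width': 0.08768473876670667}
scene {'mtx': array([[498.83290013,   0.        , 272.6459688 ],
       [  0.        , 498.83290013, 209.43348944],
       [  0.        ,   0.        ,   1.        ]]), 'pose': array([[-0.5707639 ,  0.58660075, -0.57456777,  1.17647821],
       [ 0.82105311,  0.39918411, -0.40807332,  0.50160024],
       [-0.0100178 , -0.70466418, -0.70947025,  0.9747535 ],
       [ 0.        ,  0.        ,  0.        ,  1.        ]])}
top {'mtx': array([[474.47444057,   0.        , 277.69929942],
       [  0.        , 474.47444057, 204.78833031],
       [  0.        ,   0.        ,   1.        ]]), 'pose': array([[-2.66696229e-02, -9.97128073e-01,  7.08825612e-02,
         3.71151382e-01],
       [-9.99606595e-01,  2.59856104e-02, -1.05547722e-02,
        -1.16510014e-03],
       [ 8.68253309e-03, -7.11361675e-02, -9.97428824e-01,
         1.23925737e+00],
       [ 0.00000000e+00,  0.00000000e+00,  0.00000000e+00,
         1.00000000e+00]])}
```

View pics/top0.png

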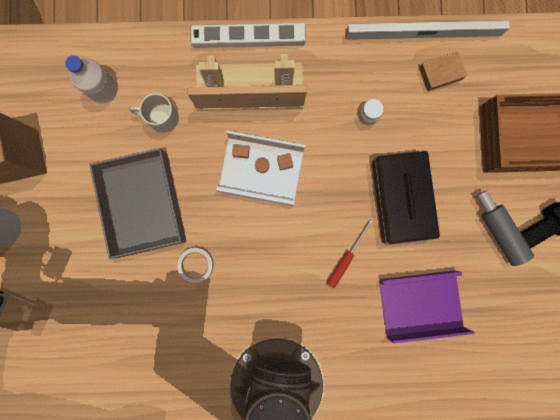

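View pics/scene0.png

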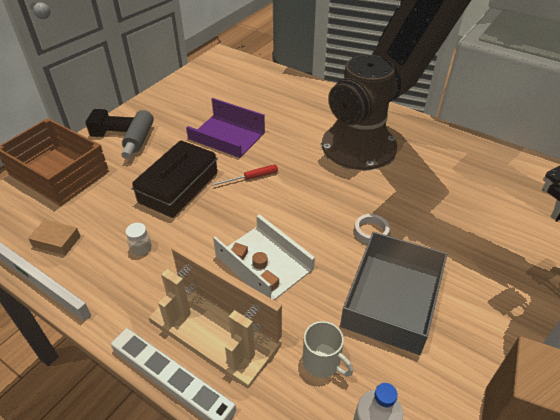

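Top view: white shelf near (262,168), bin at (138,203) to its left, board near edge at (248,98), toolbox at (407,197). The purple look-alike is at (425,306). I'm measuring from the top depth image.

```bash
cat > h.py <<'E'
import numpy as np,cv2
def cloud(d,m,T):
    v,u=np.mgrid[:d.shape[0],:d.shape[1]]
    c=np.stack([(u-m[0,2])/m[0,0]*d,(v-m[1,2])/m[1,1]*d,d],-1)
    return c@T[:3,:3].T+T[:3,3]
def rect(P):
    (c,s,a)=cv2.minAreaRect(P[:,:2].astype(np.float32)*1000); return np.round(c,1),np.round(s,1),round(a,2)
def line(P):
    vx,vy,x,y=cv2.fitLine(P[:,:2].astype(np.float32),cv2.DIST_HUBER,0,.001,.001).ravel(); return round(float(np.degrees(np.arctan2(vy,vx))),2),np.round(P.mean(0),4)
E
python3 - <<'E'
from h import *
z=np.load("top0.npz");W=cloud(z['d'],z['mtx'],z['pose']);p=z['p'].astype(int)
def box(u0,u1,v0,v1,zl,zh):
    w=W[v0:v1,u0:u1].reshape(-1,3);c=p[v0:v1,u0:u1].reshape(-1,3);k=(w[:,2]>zl)&(w[:,2]<zh);return w[k],c[k]
print("table z",np.median(W[230:260,250:320,2]))
S=(212,312,118,212)
for n,a,b in(("lip",.039,.051),("flange",.062,.078),("floor+",.003,.010)):
    w,c=box(*S,a,b);
    print(n,len(w),rect(w),line(w),np.round(np.percentile(w,[2,98],axis=0),3).tolist())
w,c=box(*S,.024,.036);k=(c[:,0]-c[:,2]>40);print("cedar",rect(w[k]),np.round(w[k].mean(0),3))
for (u0,u1,v0,v1) in((232,250,145,158),(254,271,156,173),(277,294,153,170)):
    w,c=box(u0,u1,v0,v1,.02,.04);print("piece",np.round(w.mean(0),4))
w,c=box(86,188,145,262,.066,.084);print("bin rim",len(w),rect(w),np.round(w.mean(0),4))
w,c=box(183,312,55,112,.142,.158);print("board top",len(w),rect(w),line(w),np.round(np.percentile(w,[1,50,99],axis=0),3).tolist())
for n,(u,v) in dict(jar=(371,108),mug=(158,100),ring=(195,250)).items(): print(n,np.round(W[v,u],3))
w,c=box(370,440,148,246,.07,.11);print("toolbox",rect(w))
E
```

```text
table z 0.00014970202154729328
lip 404 (array([548.5,  29.4]), array([198.8, 145.5]), 77.83) (78.45, array([0.5086, 0.0372, 0.0449])) [[0.46, -0.059, 0.04], [0.634, 0.136, 0.05]]
flange 239 (array([621.1,  13.5]), array([199.1,   7.5]), 77.95) (77.85, array([0.6207, 0.0129, 0.0699])) [[0.6, -0.08, 0.064], [0.642, 0.108, 0.075]]
floor+ 3123 (array([566.9,  25.2]), array([261.3, 246.7]), 88.63) (81.93, array([0.5551, 0.0283, 0.0056])) [[0.454, -0.09, 0.003], [0.678, 0.141, 0.009]]
cedar (array([581.4,  34.2]), array([182.3,  65.9]), 72.81) [0.578 0.023 0.03 ]
piece [0.5993 0.0787 0.0307]
piece [0.563  0.0248 0.0288]
piece [ 0.5703 -0.0348  0.0284]
bin rim 897 (array([469.6, 338.2]), array([240.2, 181. ]), 11.7) [0.4732 0.3443 0.0739]
board top 1281 (array([752.1,  52.7]), array([ 81.2, 279.1]), 0.02) (-89.46, array([0.7346, 0.0533, 0.1488])) [[0.712, -0.084, 0.142], [0.723, 0.054, 0.149], [0.791, 0.189, 0.155]]
jar [ 0.692 -0.254  0.069]
mug [0.734 0.286 0.041]
ring [0.348 0.199 0.029]
toolbox (array([ 467.1, -335.9]), array([219.9, 133.5]), 5.51)
```

```bash
cat >> h.py <<'E'
def go(x,y,z,yaw):
    from plant import r
    from scipy.spatial.transform import Rotation as R
    s=r.get_state();M=R.from_euler('xyz',s['eef_rot'],degrees=True).as_matrix()
    dy=(s['eef_rot'][2]-yaw+180)%360-180
    print("t",round(s['time_s'],2),"pos",s['tcp_pos'].round(4),"rot",s['eef_rot'].round(2),"F",s['contact_force'].round(1),"M",s['moment'].round(2),"w",round(s['gripper_width'],4))
    print("  tool shift in full scales",(M.T@(np.array([x,y,z])-s['tcp_pos'])/.025).round(2),"yaw",round(dy/4,2))
E
python3 - <<'E'
from h import *
z=np.load("top0.npz");W=cloud(z['d'],z['mtx'],z['pose'])
w=W[55:112,183:312].reshape(-1,3)
for a,b in((.145,.154),(.05,.13)):
    k=w[(w[:,2]>a)&(w[:,2]<b)]; q=[]
    for y in np.arange(-.08,.19,.01):
        s=k[abs(k[:,1]-y)<.005]
        if len(s)>2:q.append((np.percentile(s[:,0],4),y))
    q=np.array(q);f=np.polyfit(q[:,1],q[:,0],1);print(a,f,np.degrees(np.arctan(-f[0])),np.abs(q[:,0]-np.polyval(f,q[:,1])).max(), np.percentile(k[:,1],[.5,99.5]))
E
Y='{"yaw":1}'; python3 -m inch '[{"yaw":1},{"yaw":1},{"yaw":1},{"yaw":1},{"yaw":1}]' 1 35
python3 -m inch '[{"yaw":1},{"yaw":1},{"yaw":1},{"yaw":1},{"yaw":1}]'
python3 -m inch '[{"yaw":1},{"yaw":1},{"yaw":1},{"yaw":1},{"yaw":1}]'
python3 -c "from h import *;go(.4823,.0433,.15,-102.1)"
```

```text
0.145 [0.00098164 0.71311376] -0.05624384864020338 0.0011870490993430849 [-0.08604217  0.19104312]
0.05 [2.77138479e-04 7.12191551e-01] -0.015878864790032407 0.0005903665064025398 [-0.08485746  0.18937347]
t 0.1 pos [0.2793 0.6141 0.2367] rot [ 1.7992e+02 -1.0000e-02 -2.4460e+01] F [ 0.2 -0.1 -0.8] M [-0.03 -0.04 -0.03] w 0.0872
  tool shift in full scales [16.85 17.41  3.5 ] yaw 19.41validation failed for argument at $[0]...
validation failed for argument at $[0]...
validation failed for argument at $[0]...
```

```bash
python3 -m inch '[{"x":0.7,"y":0.7,"z":0,"yaw":1},{"x":0.7,"y":0.7,"z":0,"yaw":1},{"x":0.7,"y":0.7,"z":0,"yaw":1},{"x":0.7,"y":0.7,"z":0,"yaw":1},{"x":0.7,"y":0.7,"z":0,"yaw":1}]' 1 35
python3 -c "from h import *;go(.4823,.0433,.15,-102.1)"
```

```text
time_s: 0.52
tcp_pos: [0.3051, 0.4923, 0.2318]
eef_rot: [179.6, -0.2, -45.0]
contact_force: [0.1, 0.4, -0.7]
gripper_width: 0.0875
t 0.52 pos [0.3051 0.4923 0.2318] rot [179.6   -0.23 -45.  ] F [ 0.1  0.4 -0.7] M [ 0.09 -0.01 -0.04] w 0.0875
  tool shift in full scales [17.7   7.66  3.4 ] yaw 14.27
```

```bash
python3 -m inch '[{"x":1,"y":0.4,"z":0.2,"yaw":1},{"x":1,"y":0.3,"z":0.2,"yaw":1},{"x":1,"y":0.2,"z":0.2,"yaw":1},{"x":1,"y":0.1,"z":0.2,"yaw":1},{"x":1,"y":0,"z":0.2,"yaw":1}]'
python3 -m inch '[{"x":1,"y":0,"z":0.2,"yaw":1},{"x":1,"y":0,"z":0.2,"yaw":1},{"x":1,"y":0,"z":0.2,"yaw":1},{"x":1,"y":0,"z":0.2,"yaw":1},{"x":1,"y":0,"z":0.2,"yaw":1}]'
python3 -c "from h import *;go(.4823,.0433,.15,-102.1)"
```

```text
time_s: 0.93
tcp_pos: [0.36, 0.3692, 0.2067]
eef_rot: [179.7, -0.3, -65.9]
contact_force: [0.0, -0.3, 0.5]
gripper_width: 0.0876
time_s: 1.35
tcp_pos: [0.3947, 0.2426, 0.1803]
eef_rot: [179.7, -0.5, -87.0]
contact_force: [1.0, -1.1, 0.7]
gripper_width: 0.088
t 1.35 pos [0.3947 0.2426 0.1803] rot [179.74  -0.51 -86.96] F [ 1.  -1.1  0.7] M [ 0.09 -0.15 -0.  ] w 0.088
  tool shift in full scales [ 8.13 -3.08  1.27] yaw 3.78
```

```bash
python3 -m inch '[{"x":1,"y":-0.6,"z":0.2,"yaw":0.9},{"x":1,"y":-0.5,"z":0.2,"yaw":0.9},{"x":1,"y":-0.5,"z":0.2,"yaw":0.9},{"x":1,"y":-0.3,"z":0.2,"yaw":0.8},{"x":1,"y":-0.3,"z":0.2,"yaw":0.2}]'
python3 -m inch '[{"x":1,"y":-0.2,"z":0,"yaw":0},{"x":1,"y":-0.2,"z":0,"yaw":0},{"x":0.6,"y":0,"z":0,"yaw":0},{"x":0,"y":0,"z":0,"yaw":0}]'
python3 - <<'E'
from h import *;go(.4823,.0433,.1,-102.1)
from plant import r
i=r.camera_info("wrist");p,d=r.capture("wrist");cv2.imwrite("pics/w1.png",p[...,::-1]);np.savez("w1.npz",p=p,d=d,**i)
W=cloud(d,i['mtx'],i['pose']);w=W.reshape(-1,3)
c=p.reshape(-1,3).astype(int)
for n,a,b in(("lip",.041,.049),("flange",.062,.078)):
    k=(w[:,2]>a)&(w[:,2]<b)&(np.hypot(w[:,0]-.55,w[:,1]-.03)<.14)
    if n=="lip":k&=(w[:,0]+w[:,1]*-.21<.5)
    if k.sum()>20:print(n,k.sum(),rect(w[k]),line(w[k]))
E
```

```text
time_s: 1.77
tcp_pos: [0.4399, 0.1084, 0.1547]
eef_rot: [179.8, -0.6, -102.7]
contact_force: [0.6, 0.1, -1.1]
gripper_width: 0.0876
time_s: 2.1
tcp_pos: [0.4327, 0.035, 0.1529]
eef_rot: [179.6, -0.8, -103.0]
contact_force: [-0.9, 0.1, -0.3]
gripper_width: 0.0876
t 2.1 pos [0.4327 0.035  0.1529] rot [ 179.59   -0.77 -103.01] F [-0.9  0.1 -0.3] M [ 0.15 -0.02 -0.08] w 0.0876
  tool shift in full scales [-0.8  -1.87  2.09] yaw -0.23
lip 3110 (array([481.3,  40.9]), array([200.4,  10.6]), 77.98) (77.93, array([0.4765, 0.0193, 0.0446]))
flange 954 (array([614.6,  -7.7]), array([65.4,  7.8]), 75.09) (77.25, array([6.156e-01, 2.000e-04, 6.700e-02]))
```

View pics/w1.png

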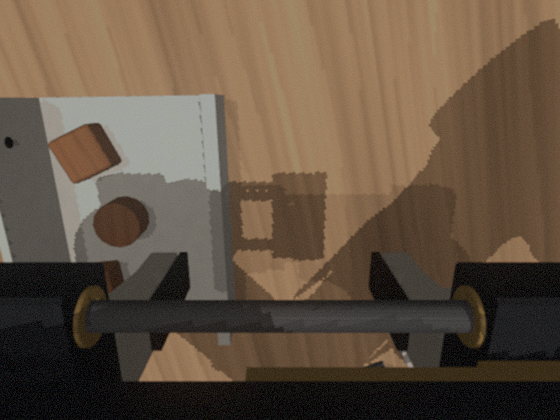

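The wrist view shows the lip (bright strip at columns 200–230) with the disc at (120,220) and the block at (85,153) behind it. The lip centre comes out at (0.482, 0.042), yaw -12.1°, which agrees with the top view. I'll half-close the fingers to clear the cedar, then descend.

```bash
python3 -m inch '[{"x":-0.3,"y":-0.7,"z":0.4,"yaw":-0.2},{"x":-0.3,"y":-0.7,"z":0.4,"yaw":0},{"x":0,"y":-0.4,"z":0.4,"yaw":0},{"x":0,"y":0,"z":0.4,"yaw":0},{"x":0,"y":0,"z":0,"yaw":0}]' 0 35
python3 -c "from h import *;go(.482,.042,.022,-102.1)"
```

```text
time_s: 2.57
tcp_pos: [0.484, 0.0439, 0.1122]
eef_rot: [179.8, -0.6, -102.1]
contact_force: [-0.1, 0.4, -0.3]
gripper_width: 0.0598
t 2.57 pos [0.484  0.0439 0.1122] rot [ 179.83   -0.55 -102.12] F [-0.1  0.4 -0.3] M [0.13 0.08 0.01] w 0.0598
  tool shift in full scales [0.05 0.05 3.61] yaw -0.01
```

```bash
python3 -m inch '[{"x":0,"y":0,"z":0.6,"yaw":0},{"x":0,"y":0.1,"z":0.6,"yaw":0},{"x":0,"y":0,"z":0.6,"yaw":0},{"x":0,"y":0,"z":0.6,"yaw":0},{"x":0,"y":0,"z":0,"yaw":0}]'
python3 -c "from h import *;go(.482,.042,.022,-102.1)"
```

```text
time_s: 2.98
tcp_pos: [0.4832, 0.0482, 0.0521]
eef_rot: [180.0, -0.5, -101.9]
contact_force: [-0.5, 0.2, -1.1]
gripper_width: 0.044
t 2.98 pos [0.4832 0.0482 0.0521] rot [ 179.99   -0.47 -101.9 ] F [-0.5  0.2 -1.1] M [ 0.03  0.02 -0.04] w 0.044
  tool shift in full scales [ 0.24 -0.    1.2 ] yaw 0.05
```

```bash
python3 -m inch '[{"x":0.15,"y":0,"z":0.5,"yaw":0},{"x":0.15,"y":0,"z":0.5,"yaw":0},{"x":0,"y":0,"z":0.2,"yaw":0},{"x":0,"y":0,"z":0,"yaw":0}]'
python3 -m inch '[{"x":0,"y":0,"z":0,"yaw":0},{"x":0,"y":0,"z":0,"yaw":0},{"x":0,"y":0,"z":0,"yaw":0},{"x":0,"y":0,"z":0,"yaw":0},{"x":0,"y":0,"z":0,"yaw":0}]' -1 40
python3 -c "from h import *;go(.482,.042,.022,-102.1)"
```

```text
time_s: 3.32
tcp_pos: [0.4835, 0.0435, 0.0243]
eef_rot: [-179.9, -0.4, -101.7]
contact_force: [-0.7, 0.5, 0.2]
gripper_width: 0.0439
time_s: 3.73
tcp_pos: [0.4857, 0.0456, 0.028]
eef_rot: [-179.6, -0.3, -101.6]
contact_force: [0.1, 0.7, 0.6]
gripper_width: 0.0161
t 3.73 pos [0.4857 0.0456 0.028 ] rot [-179.64   -0.26 -101.58] F [0.1 0.7 0.6] M [ 0.06 -0.03  0.04] w 0.0161
  tool shift in full scales [0.17 0.12 0.24] yaw 0.13
```

```bash
python3 -m inch '[{"x":0.1,"y":0.15,"z":0.25,"yaw":0},{"x":0,"y":0,"z":0,"yaw":0},{"x":0,"y":0,"z":0,"yaw":0}]'
python3 -c "from h import *;go(.482,.042,.022,-102.1)"
```

```text
time_s: 3.98
tcp_pos: [0.4825, 0.0444, 0.0226]
eef_rot: [-179.5, -0.1, -101.6]
contact_force: [0.5, 1.3, 2.5]
gripper_width: 0.0097
t 3.98 pos [0.4825 0.0444 0.0226] rot [-1.7946e+02 -1.3000e-01 -1.0157e+02] F [0.5 1.3 2.5] M [ 0.37  0.63 -0.  ] w 0.0097
  tool shift in full scales [0.1  0.   0.02] yaw 0.13
```

```bash
python3 -m inch '[{"x":0,"y":0,"z":-0.2,"yaw":0},{"x":0,"y":0,"z":-0.4,"yaw":0},{"x":0,"y":0,"z":-0.5,"yaw":0},{"x":0,"y":0,"z":-0.5,"yaw":0},{"x":0,"y":0,"z":-0.5,"yaw":0}]'
python3 -c "from h import *;go(.411,.2775,.152,-78.3)"
python3 -m inch '[{"x":0,"y":0,"z":-0.5,"yaw":0},{"x":0,"y":0,"z":-0.5,"yaw":0},{"x":0,"y":0,"z":-0.5,"yaw":0},{"x":0,"y":0,"z":-0.5,"yaw":0},{"x":0,"y":0,"z":-0.5,"yaw":0}]'
python3 -c "
from h import *;go(.411,.2775,.152,-78.3)
from plant import r
p,d=r.capture('scene');cv2.imwrite('pics/s2.png',p[...,::-1])"
```

```text
time_s: 4.4
tcp_pos: [0.4736, 0.041, 0.0706]
eef_rot: [179.6, -0.7, -101.8]
contact_force: [0.5, 0.1, -6.0]
gripper_width: 0.0099
t 4.4 pos [0.4736 0.041  0.0706] rot [ 179.6    -0.71 -101.8 ] F [ 0.5  0.1 -6. ] M [0.26 0.27 0.  ] w 0.0099
  tool shift in full scales [-8.71  4.41 -3.33] yaw -5.87
time_s: 4.82
tcp_pos: [0.4665, 0.0388, 0.1317]
eef_rot: [178.8, -1.1, -102.0]
contact_force: [0.5, -0.2, -5.6]
gripper_width: 0.01
t 4.82 pos [0.4665 0.0388 0.1317] rot [ 178.8    -1.1  -102.02] F [ 0.5 -0.2 -5.6] M [0.3  0.17 0.02] w 0.01
  tool shift in full scales [-8.86  4.18 -0.89] yaw -5.93
```

View pics/s2.png

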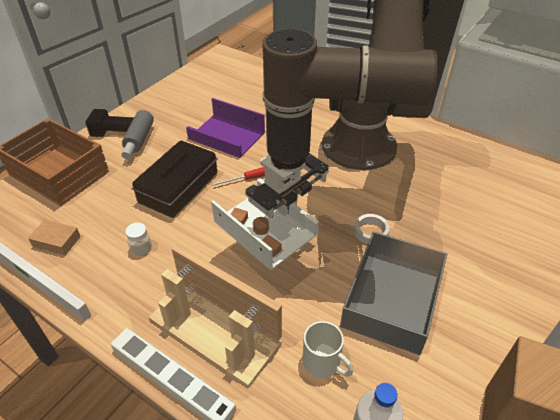

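The shelf hangs level in the gripper with all three cedar pieces still on it (around (260,228)). Now carrying it to the bin.

```bash
python3 -m inch '[{"x":-0.3,"y":0.1,"z":-0.1,"yaw":-0.2},{"x":-0.5,"y":0.2,"z":-0.2,"yaw":-0.4},{"x":-0.7,"y":0.2,"z":-0.2,"yaw":-0.5},{"x":-0.8,"y":0.2,"z":-0.2,"yaw":-0.5},{"x":-0.8,"y":0.2,"z":-0.1,"yaw":-0.5}]'
python3 -m inch '[{"x":-0.8,"y":0.2,"z":-0.1,"yaw":-0.5},{"x":-0.8,"y":0.2,"z":0,"yaw":-0.5},{"x":-0.8,"y":0.1,"z":0,"yaw":-0.5},{"x":-0.8,"y":0.1,"z":0,"yaw":-0.5},{"x":-0.6,"y":0,"z":0,"yaw":-0.5}]'
python3 -c "from h import *;go(.411,.2775,.152,-78.3)"
```

```text
time_s: 5.28
tcp_pos: [0.4518, 0.1183, 0.1494]
eef_rot: [178.3, -1.0, -93.7]
contact_force: [-0.0, 1.0, -6.4]
gripper_width: 0.0099
time_s: 5.7
tcp_pos: [0.4299, 0.2179, 0.1457]
eef_rot: [177.6, -0.9, -83.1]
contact_force: [-0.4, -1.0, -6.4]
gripper_width: 0.0098
t 5.7 pos [0.4299 0.2179 0.1457] rot [177.58  -0.86 -83.11] F [-0.4 -1.  -6.4] M [-0.06  0.12 -0.03] w 0.0098
  tool shift in full scales [-2.45  0.48 -0.27] yaw -1.2
```

```bash
python3 -m inch '[{"x":-0.7,"y":0.2,"z":0.3,"yaw":-0.4},{"x":-0.7,"y":0.2,"z":0.3,"yaw":-0.4},{"x":-0.6,"y":0.1,"z":0.3,"yaw":-0.4},{"x":-0.4,"y":0.1,"z":0.3,"yaw":-0.1}]'
python3 -c "from h import *;go(.411,.2775,.102,-78.3)"
```

```text
time_s: 6.03
tcp_pos: [0.4006, 0.278, 0.1113]
eef_rot: [177.3, -0.7, -77.4]
contact_force: [0.2, -0.9, -6.3]
gripper_width: 0.0093
t 6.03 pos [0.4006 0.278  0.1113] rot [177.27  -0.71 -77.43] F [ 0.2 -0.9 -6.3] M [-0.14  0.13 -0.06] w 0.0093
  tool shift in full scales [ 0.11 -0.42  0.36] yaw 0.22
```

```bash
python3 -m inch '[{"x":0,"y":-0.2,"z":0.4,"yaw":0.1},{"x":0,"y":-0.1,"z":0.4,"yaw":0},{"x":0,"y":0,"z":0.4,"yaw":0}]'
python3 -c "from h import *;go(.411,.2775,.085,-78.3)"
python3 -m inch '[{"x":0,"y":0,"z":0.3,"yaw":0},{"x":0,"y":0,"z":0.3,"yaw":0}]'
python3 -c "
from h import *;go(.411,.2775,.08,-78.3)
from plant import r
p,d=r.capture('scene');cv2.imwrite('pics/s3.png',p[...,::-1])"
```

```text
time_s: 6.28
tcp_pos: [0.4061, 0.2828, 0.0795]
eef_rot: [177.4, -0.6, -77.6]
contact_force: [-4.1, 4.4, 0.4]
gripper_width: 0.0102
t 6.28 pos [0.4061 0.2828 0.0795] rot [177.41  -0.62 -77.57] F [-4.1  4.4  0.4] M [1.25 0.83 0.46] w 0.0102
  tool shift in full scales [ 0.25 -0.14 -0.22] yaw 0.18
time_s: 6.45
tcp_pos: [0.4081, 0.2861, 0.0675]
eef_rot: [177.8, -0.4, -77.4]
contact_force: [-17.8, -3.4, 55.3]
gripper_width: 0.0107
t 6.45 pos [0.4081 0.2861 0.0675] rot [177.8   -0.4  -77.38] F [-17.8  -3.4  55.3] M [-1.09  5.54 -0.03] w 0.0107
  tool shift in full scales [ 0.36 -0.02 -0.5 ] yaw 0.23
```

View pics/s3.png

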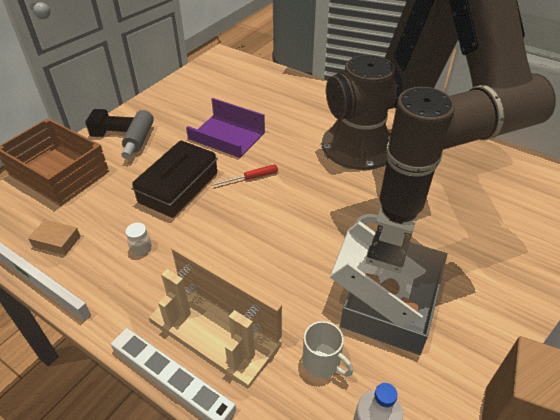

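The shelf has pivoted on the bin wall to about 30° and the pieces are at its low end (385,290), but the force rose to 55 N. I'm raising it a little so the pieces drop clear.

```bash
python3 -m inch '[{"x":0,"y":0,"z":-0.3,"yaw":0},{"x":0,"y":0,"z":-0.4,"yaw":0},{"x":0,"y":0,"z":-0.3,"yaw":0}]'
python3 -c "
from h import *;go(.411,.2775,.08,-78.3)
from plant import r
for n in('scene','top'):
    i=r.camera_info(n);p,d=r.capture(n);cv2.imwrite('pics/%s4.png'%n,cv2.resize(p[...,::-1][(slice(190,360) if n=='scene' else slice(130,270)),(slice(300,480) if n=='scene' else slice(70,250))],None,fx=2,fy=2));np.savez(n+'4.npz',p=p,d=d,**i)
a=cv2.imread('pics/scene4.png');b=cv2.imread('pics/top4.png');b=cv2.resize(b,(360,340));cv2.imwrite('pics/c4.png',np.hstack([a,b]))"
```

```text
time_s: 6.75
tcp_pos: [0.4102, 0.2865, 0.0922]
eef_rot: [177.9, -0.4, -77.5]
contact_force: [1.3, 0.4, -5.7]
gripper_width: 0.0101
t 6.75 pos [0.4102 0.2865 0.0922] rot [177.89  -0.36 -77.47] F [ 1.3  0.4 -5.7] M [ 0.    0.1  -0.08] w 0.0101
  tool shift in full scales [0.36 0.03 0.49] yaw 0.21
```

View pics/c4.png

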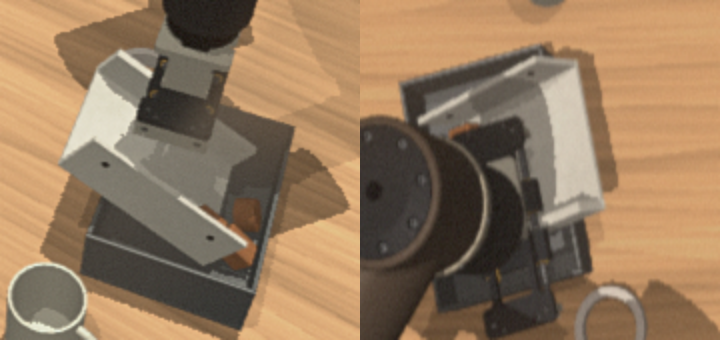

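```bash
python3 -m inch '[{"x":0.3,"y":0,"z":-0.4,"yaw":0},{"x":0.4,"y":0,"z":-0.4,"yaw":0},{"x":0.4,"y":0,"z":-0.4,"yaw":0},{"x":0,"y":0,"z":-0.2,"yaw":0}]'
python3 -c "
from h import *;go(.411,.2775,.08,-78.3)
from plant import r
for n in('scene','top'):
    i=r.camera_info(n);p,d=r.capture(n);cv2.imwrite('pics/%s4.png'%n,cv2.resize(p[...,::-1][(slice(190,360) if n=='scene' else slice(130,270)),(slice(300,480) if n=='scene' else slice(70,250))],None,fx=2,fy=2));np.savez(n+'5.npz',p=p,d=d,**i)
a=cv2.imread('pics/scene4.png');b=cv2.imread('pics/top4.png');b=cv2.resize(b,(360,340));cv2.imwrite('pics/c5.png',np.hstack([a,b]))"
```

```text
time_s: 7.18
tcp_pos: [0.4164, 0.2555, 0.1275]
eef_rot: [177.6, -0.5, -77.5]
contact_force: [0.0, -0.6, -4.7]
gripper_width: 0.0097
t 7.18 pos [0.4164 0.2555 0.1275] rot [177.62  -0.54 -77.52] F [ 0.  -0.6 -4.7] M [-0.17  0.02 -0.19] w 0.0097
  tool shift in full scales [-0.92 -0.06  1.89] yaw 0.2
```

View pics/c5.png

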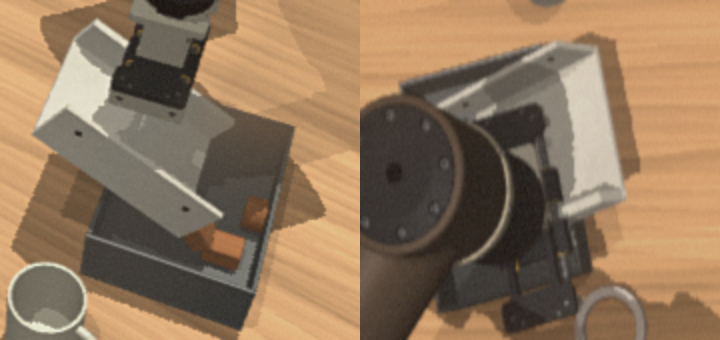

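```bash
python3 -m inch '[{"x":0.2,"y":0,"z":-0.5,"yaw":0},{"x":0.3,"y":0,"z":-0.7,"yaw":0},{"x":0.4,"y":0,"z":-0.7,"yaw":0},{"x":0.5,"y":-0.1,"z":-0.6,"yaw":0.2},{"x":0.7,"y":-0.2,"z":-0.3,"yaw":0.3}]'
python3 -c "
from h import *;go(.505,.045,.18,-90)
from plant import r
for n in('scene','top'):
    i=r.camera_info(n);p,d=r.capture(n);cv2.imwrite('pics/%s4.png'%n,cv2.resize(p[...,::-1][(slice(190,360) if n=='scene' else slice(130,270)),(slice(300,480) if n=='scene' else slice(70,250))],None,fx=2,fy=2));np.savez(n+'6.npz',p=p,d=d,**i)
a=cv2.imread('pics/scene4.png');b=cv2.imread('pics/top4.png');b=cv2.resize(b,(360,340));cv2.imwrite('pics/c6.png',np.hstack([a,b]))"
```

```text
time_s: 7.7
tcp_pos: [0.4363, 0.207, 0.1978]
eef_rot: [177.5, -0.6, -79.5]
contact_force: [1.3, 1.1, -5.6]
gripper_width: 0.0099
t 7.7 pos [0.4363 0.207  0.1978] rot [177.5   -0.61 -79.5 ] F [ 1.3  1.1 -5.6] M [0.42 0.06 0.04] w 0.0099
  tool shift in full scales [ 6.87 -1.55  0.72] yaw 2.63
```

View pics/c6.png

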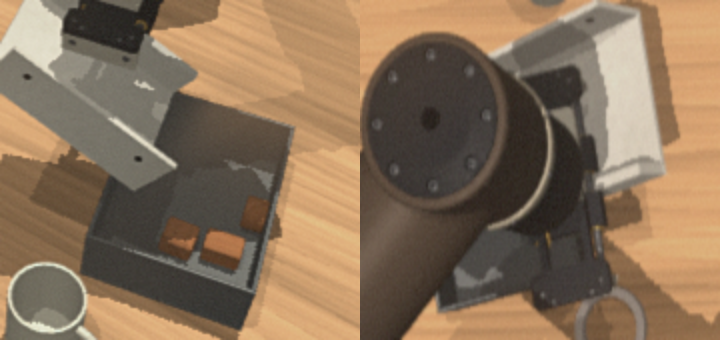

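All three cedar pieces lie flat in the bin at (180,240), (222,250) and (255,215), with the shelf still tipped in the gripper. Next I'll take it to a clear spot on the table and level it by pressing it flat.

```bash
python3 -m inch '[{"x":0.8,"y":-0.2,"z":0,"yaw":0.4},{"x":0.9,"y":-0.2,"z":0.1,"yaw":0.4},{"x":0.9,"y":-0.3,"z":0.2,"yaw":0.4},{"x":0.9,"y":-0.3,"z":0.3,"yaw":0.4},{"x":0.9,"y":-0.3,"z":0.5,"yaw":0.4}]'
python3 -m inch '[{"x":0.8,"y":-0.3,"z":0.6,"yaw":0.3},{"x":0.6,"y":-0.3,"z":0.7,"yaw":0.2},{"x":0.3,"y":-0.2,"z":0.5,"yaw":0}]'
python3 -c "from h import *;go(.505,.045,.09,-90)"
```

```text
time_s: 8.22
tcp_pos: [0.483, 0.1008, 0.1701]
eef_rot: [177.9, -0.7, -87.6]
contact_force: [0.2, 1.2, -5.3]
gripper_width: 0.0098
time_s: 8.47
tcp_pos: [0.5027, 0.0547, 0.1221]
eef_rot: [177.9, -0.7, -89.9]
contact_force: [-0.2, -0.5, -5.9]
gripper_width: 0.0097
t 8.47 pos [0.5027 0.0547 0.1221] rot [177.87  -0.72 -89.91] F [-0.2 -0.5 -5.9] M [-0.09  0.14 -0.17] w 0.0097
  tool shift in full scales [ 0.37 -0.14  1.28] yaw 0.02
```

```bash
python3 -m inch '[{"x":0.2,"y":0,"z":0.5,"yaw":0},{"x":0.1,"y":0,"z":0.5,"yaw":0},{"x":0,"y":0,"z":0.5,"yaw":0},{"x":0,"y":0,"z":0.4,"yaw":0}]' -1 30
python3 -c "from h import *;go(.505,.045,.024,-90)"
python3 -m inch '[{"x":0,"y":0,"z":0.4,"yaw":0},{"x":0,"y":0,"z":0.4,"yaw":0},{"x":0,"y":0,"z":0.4,"yaw":0}]'
python3 -c "from h import *;go(.505,.045,.024,-90)"
```

```text
time_s: 8.8
tcp_pos: [0.4999, 0.0436, 0.0689]
eef_rot: [177.6, -0.8, -90.2]
contact_force: [-0.0, -1.3, -5.0]
gripper_width: 0.0099
t 8.8 pos [0.4999 0.0436 0.0689] rot [177.62  -0.81 -90.15] F [-0.  -1.3 -5. ] M [ 0.23  0.11 -0.02] w 0.0099
  tool shift in full scales [-0.08 -0.28  1.79] yaw -0.04
time_s: 9.05
tcp_pos: [0.5001, 0.0432, 0.0374]
eef_rot: [177.8, -0.8, -90.2]
contact_force: [-0.0, -0.9, -1.2]
gripper_width: 0.01
t 9.05 pos [0.5001 0.0432 0.0374] rot [177.78  -0.8  -90.19] F [-0.  -0.9 -1.2] M [-0.11 -0.28 -0.26] w 0.01
  tool shift in full scales [-0.08 -0.22  0.53] yaw -0.05
```

```bash
python3 -m inch '[{"x":0,"y":0,"z":0.3,"yaw":0},{"x":0,"y":0,"z":0.2,"yaw":0}]'
python3 -c "from h import *;go(.505,.045,.024,-90)"
python3 -m inch '[{"x":0,"y":0,"z":0.2,"yaw":0},{"x":0,"y":0,"z":0.1,"yaw":0}]'
python3 -c "from h import *;go(.505,.045,.024,-90)
from plant import r
p,d=r.capture('scene');cv2.imwrite('pics/s7.png',p[...,::-1][180:400,150:460].repeat(2,0).repeat(2,1))"
```

```text
time_s: 9.22
tcp_pos: [0.4999, 0.0432, 0.0235]
eef_rot: [177.8, -0.8, -90.2]
contact_force: [-1.2, -1.9, -0.7]
gripper_width: 0.01
t 9.22 pos [0.4999 0.0432 0.0235] rot [177.8   -0.81 -90.2 ] F [-1.2 -1.9 -0.7] M [-0.18 -0.2  -0.2 ] w 0.01
  tool shift in full scales [-0.07 -0.2  -0.03] yaw -0.05
time_s: 9.38
tcp_pos: [0.4998, 0.0432, 0.0167]
eef_rot: [177.8, -0.9, -90.1]
contact_force: [-12.9, 0.3, 38.6]
gripper_width: 0.0109
t 9.38 pos [0.4998 0.0432 0.0167] rot [177.81  -0.86 -90.1 ] F [-12.9   0.3  38.6] M [-0.08  4.48 -0.13] w 0.0109
  tool shift in full scales [-0.07 -0.2  -0.3 ] yaw -0.03
```

View pics/s7.png

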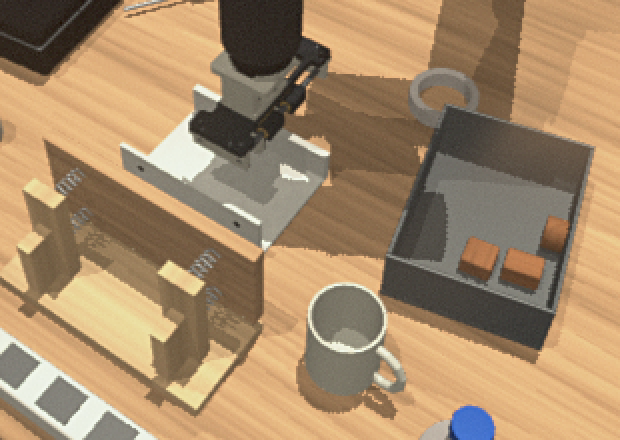

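```bash
python3 -m inch '[{"x":0,"y":0,"z":-0.25,"yaw":0},{"x":0,"y":0,"z":0,"yaw":0},{"x":0,"y":0,"z":0,"yaw":0}]' 0 30
cat > fl.py <<'E'
from h import *
from plant import r
i=r.camera_info('top');p,d=r.capture('top');W=cloud(d,i['mtx'],i['pose']).reshape(-1,3);C=p.reshape(-1,3).astype(int)
go(.505,.045,.022,-90)
import sys
x0,x1,z0,z1=map(float,sys.argv[1:5])
k=(W[:,0]>x0)&(W[:,0]<x1)&(W[:,2]>z0)&(W[:,2]<z1)&(abs(W[:,1]-.05)<.14)&(C.min(1)>110)
w=W[k];print(k.sum(),rect(w),line(w),"z-ends",w[w[:,1]<-.02,2].mean().round(4),w[w[:,1]>.10,2].mean().round(4))
E
python3 fl.py .6 .7 .06 .08
```

```text
time_s: 9.68
tcp_pos: [0.5017, 0.0444, 0.0245]
eef_rot: [178.0, -0.8, -90.0]
contact_force: [0.1, 1.0, 0.1]
gripper_width: 0.0255
t 9.73 pos [0.502  0.0445 0.0246] rot [178.04  -0.79 -89.97] F [-0.1 -0.2 -0.2] M [ 0.14 -0.28 -0.02] w 0.0294
  tool shift in full scales [-0.02 -0.12  0.1 ] yaw 0.01
152 (array([642.1,  39.7]), array([198.1,   7.8]), 89.15) (89.13, array([0.6414, 0.008 , 0.069 ])) z-ends 0.069 0.0693
```

```bash
python3 -m inch '[{"x":0.1,"y":0.05,"z":0.1,"yaw":0.2},{"x":0,"y":0,"z":0,"yaw":0},{"x":0,"y":0,"z":0,"yaw":0},{"x":0,"y":0,"z":0,"yaw":0}]' -1 60
python3 -m inch '[{"x":0,"y":0,"z":0,"yaw":0},{"x":0,"y":0,"z":0,"yaw":0}]'
python3 -c "from h import *;go(.5,.0525,.0775,-90)"
python3 -m inch '[{"x":0,"y":0,"z":-0.3,"yaw":0},{"x":-0.2,"y":0,"z":-0.5,"yaw":-0.1},{"x":-0.2,"y":0,"z":-0.5,"yaw":-0.1},{"x":0,"y":0,"z":-0.4,"yaw":0},{"x":0,"y":0,"z":-0.3,"yaw":0}]'
python3 fl.py .6 .685 .10 .16
```

```text
time_s: 10.07
tcp_pos: [0.5007, 0.042, 0.0215]
eef_rot: [178.1, -0.8, -90.8]
contact_force: [-0.7, -0.0, -0.2]
gripper_width: 0.0138
time_s: 10.23
tcp_pos: [0.5004, 0.0418, 0.0218]
eef_rot: [178.1, -0.8, -90.8]
contact_force: [-4.1, -0.0, 7.7]
gripper_width: 0.0103
t 10.23 pos [0.5004 0.0418 0.0218] rot [178.05  -0.82 -90.82] F [-4.1 -0.   7.7] M [0.06 0.09 0.05] w 0.0103
  tool shift in full scales [-0.39  0.1  -2.23] yaw -0.21
time_s: 10.65
tcp_pos: [0.4978, 0.0511, 0.0706]
eef_rot: [177.4, -1.0, -90.1]
contact_force: [0.5, 0.1, -5.8]
gripper_width: 0.0096
t 10.7 pos [0.4986 0.0514 0.0718] rot [177.53  -0.96 -90.1 ] F [ 0.6 -0.3 -4.9] M [ 0.3  -0.07 -0.04] w 0.0099
  tool shift in full scales [ 0.22 -0.34  1.98] yaw -0.03
146 (array([642.7,  50.9]), array([197.5,   8.5]), 88.55) (89.31, array([0.6412, 0.0011, 0.1107])) z-ends 0.1102 0.112
```

```bash
python3 -m inch '[{"x":0,"y":-0.4,"z":-0.2,"yaw":0},{"x":0,"y":-0.5,"z":-0.2,"yaw":0},{"x":0,"y":-0.5,"z":-0.1,"yaw":0},{"x":0,"y":-0.4,"z":0,"yaw":0},{"x":0,"y":-0.2,"z":0,"yaw":0}]'
python3 -m inch '[{"x":0,"y":0,"z":0,"yaw":0}]'
python3 fl.py .65 .709 .10 .16
```

```text
time_s: 11.12
tcp_pos: [0.5463, 0.0501, 0.0807]
eef_rot: [177.1, -1.0, -90.2]
contact_force: [0.6, -0.2, -5.3]
gripper_width: 0.0097
time_s: 11.2
tcp_pos: [0.5467, 0.0499, 0.0799]
eef_rot: [177.1, -1.0, -90.2]
contact_force: [0.4, -0.4, -5.7]
gripper_width: 0.0095
t 11.25 pos [0.546  0.0498 0.0797] rot [177.05  -1.03 -90.25] F [ 0.9 -0.9 -4.8] M [0.16 0.09 0.08] w 0.0098
  tool shift in full scales [0.16 1.52 2.39] yaw -0.06
151 (array([689.7, -16.7]), array([70. ,  8.3]), 87.64) (-89.51, array([ 0.6893, -0.0159,  0.1164])) z-ends 0.1166 nanfl.py:8: RuntimeWarning: Mean of empty slice.
  w=W[k];print(k.sum(),rect(w),line(w),"z-ends",w[w[:,1]<-.02,2].mean().round(4),w[w[:,1]>.10,2].mean().round(4))
  ret = ret.dtype.type(ret / rcount)
```

```bash
python3 -m inch '[{"x":-0.05,"y":-0.3,"z":-0.3,"yaw":0},{"x":-0.05,"y":-0.3,"z":-0.3,"yaw":0},{"x":0,"y":-0.2,"z":0,"yaw":0},{"x":0,"y":-0.15,"z":0,"yaw":0}]'
python3 -c "from h import *;go(.5785,.0525,.084,-90)"
python3 -m inch '[{"x":0,"y":-0.15,"z":0,"yaw":0},{"x":0,"y":-0.1,"z":0,"yaw":0}]'
python3 -c "from h import *;go(.5785,.0525,.084,-90)"
```

```text
time_s: 11.58
tcp_pos: [0.5689, 0.0518, 0.0935]
eef_rot: [176.7, -1.1, -90.3]
contact_force: [-4.3, -1.2, -5.8]
gripper_width: 0.0096
t 11.58 pos [0.5689 0.0518 0.0935] rot [176.74  -1.11 -90.26] F [-4.3 -1.2 -5.8] M [-0.2   1.49  0.16] w 0.0096
  tool shift in full scales [-0.04 -0.41  0.36] yaw -0.06
time_s: 11.75
tcp_pos: [0.5735, 0.0515, 0.0927]
eef_rot: [176.5, -1.1, -90.3]
contact_force: [-8.2, 1.1, -2.4]
gripper_width: 0.0096
t 11.75 pos [0.5735 0.0515 0.0927] rot [176.49  -1.14 -90.28] F [-8.2  1.1 -2.4] M [0.54 2.05 0.08] w 0.0096
  tool shift in full scales [-0.05 -0.22  0.34] yaw -0.07
```

```bash
python3 -m inch '[{"x":0,"y":-0.02,"z":0.15,"yaw":0},{"x":0,"y":-0.02,"z":0.15,"yaw":0},{"x":0,"y":0,"z":0.05,"yaw":0}]'
python3 fl.py .68 .73 .10 .142
python3 - <<'E'
from plant import r
import cv2,numpy as np
a,_=r.capture('top');b,_=r.capture('scene')
cv2.imwrite('pics/f1.png',np.hstack([cv2.resize(a[50:200,170:330],(400,375)),cv2.resize(b[200:380,130:330],(400,375))])[...,::-1])
E
```

```text
time_s: 12.0
tcp_pos: [0.5708, 0.0507, 0.083]
eef_rot: [176.1, -1.2, -90.3]
contact_force: [-4.9, 0.2, -2.4]
gripper_width: 0.0096
t 12.05 pos [0.5705 0.0506 0.0828] rot [176.06  -1.21 -90.3 ] F [-5.1 -0.1 -3.5] M [0.41 1.58 0.16] w 0.0097
  tool shift in full scales [0.19 2.44 2.61] yaw -0.08
168 (array([715.3, -17.5]), array([70.7,  9.6]), 89.79) (89.53, array([ 0.7141, -0.0172,  0.1171])) z-ends 0.1175 nanfl.py:8: RuntimeWarning: Mean of empty slice.
  w=W[k];print(k.sum(),rect(w),line(w),"z-ends",w[w[:,1]<-.02,2].mean().round(4),w[w[:,1]>.10,2].mean().round(4))
  ret = ret.dtype.type(ret / rcount)
```

View pics/f1.png

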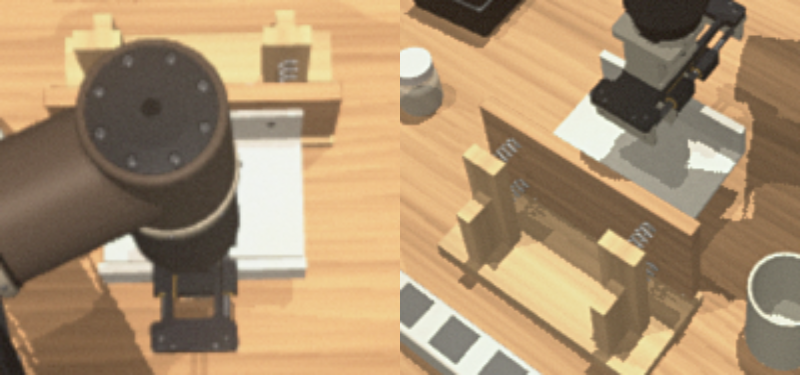

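The flange is against the board, but the tool has crept to a lean of about 4°, and the shelf droops about 5° with it (limit 5.7°). Earlier, idle rows with an empty gripper moved the lean back the other way. I'll back off, set the shelf down, correct the lean there, and regrip.

```bash
python3 -m inch '[{"x":0,"y":0.5,"z":0,"yaw":0},{"x":0,"y":0.7,"z":0,"yaw":0},{"x":0,"y":0.7,"z":0.2,"yaw":0},{"x":0,"y":0.6,"z":0.4,"yaw":0},{"x":0,"y":0.3,"z":0.4,"yaw":0}]'
python3 -c "from h import *;go(.5,.05,.028,-90)"
```

```text
time_s: 12.57
tcp_pos: [0.5015, 0.0515, 0.0634]
eef_rot: [176.4, -1.1, -90.3]
contact_force: [-0.1, 0.3, -6.5]
gripper_width: 0.0098
t 12.57 pos [0.5015 0.0515 0.0634] rot [176.44  -1.09 -90.33] F [-0.1  0.3 -6.5] M [ 0.26  0.13 -0.06] w 0.0098
  tool shift in full scales [ 0.03 -0.03  1.42] yaw -0.08
```

```bash
python3 -m inch '[{"x":0,"y":0,"z":0.5,"yaw":0},{"x":0,"y":0,"z":0.4,"yaw":0},{"x":0,"y":0,"z":0.3,"yaw":0},{"x":0,"y":0,"z":0.2,"yaw":0}]'
python3 -c "from h import *;go(.5,.05,.022,-90)"
python3 -m inch '[{"x":0,"y":0,"z":0.05,"yaw":0},{"x":0,"y":0,"z":0,"yaw":0},{"x":0,"y":0,"z":0,"yaw":0},{"x":0,"y":0,"z":0,"yaw":0},{"x":0,"y":0,"z":0,"yaw":0}]' 0 60
python3 -m inch '[{"x":0,"y":0,"z":0.05,"yaw":0},{"x":0,"y":0,"z":0.05,"yaw":0},{"x":0,"y":0,"z":0.05,"yaw":0},{"x":0,"y":0,"z":0.05,"yaw":0},{"x":0,"y":0,"z":0.05,"yaw":0}]'
python3 -c "from h import *;go(.5,.05,.022,-90)"
```

```text
time_s: 12.9
tcp_pos: [0.4991, 0.0515, 0.0279]
eef_rot: [176.6, -1.0, -90.3]
contact_force: [-6.0, -0.4, 7.0]
gripper_width: 0.0097
t 12.9 pos [0.4991 0.0515 0.0279] rot [176.64  -0.98 -90.27] F [-6.  -0.4  7. ] M [0.19 0.7  0.02] w 0.0097
  tool shift in full scales [ 0.06 -0.05  0.24] yaw -0.07
time_s: 13.32
tcp_pos: [0.5035, 0.0528, 0.0287]
eef_rot: [177.0, -0.9, -90.2]
contact_force: [-0.2, -0.3, 0.1]
gripper_width: 0.0373
time_s: 13.73
tcp_pos: [0.5049, 0.0533, 0.0235]
eef_rot: [177.2, -0.8, -90.2]
contact_force: [-0.1, -0.5, 0.3]
gripper_width: 0.0437
t 13.73 pos [0.5049 0.0533 0.0235] rot [177.24  -0.8  -90.17] F [-0.1 -0.5  0.3] M [ 0.12 -0.21  0.05] w 0.0437
  tool shift in full scales [0.13 0.19 0.07] yaw -0.04
```

```bash
python3 -m inch '[{"x":0.01,"y":0.03,"z":0.04,"yaw":0},{"x":0.01,"y":0.03,"z":0.04,"yaw":0},{"x":0.01,"y":0.03,"z":0.04,"yaw":0},{"x":0.01,"y":0.03,"z":0.04,"yaw":0},{"x":0.01,"y":0.03,"z":0.04,"yaw":0}]' | sed -n 2,3p
python3 -m inch '[{"x":0.01,"y":0.03,"z":0.03,"yaw":0},{"x":0.01,"y":0.03,"z":0.03,"yaw":0},{"x":0.01,"y":0.03,"z":0.03,"yaw":0},{"x":0.01,"y":0.03,"z":0.03,"yaw":0},{"x":0.01,"y":0.03,"z":0.03,"yaw":0}]' | sed -n 2,3p
python3 -m inch '[{"x":0.01,"y":0.02,"z":0.03,"yaw":0},{"x":0.01,"y":0.02,"z":0.03,"yaw":0},{"x":0.01,"y":0.02,"z":0.03,"yaw":0},{"x":0.01,"y":0.02,"z":0.03,"yaw":0},{"x":0.01,"y":0.02,"z":0.03,"yaw":0}]' | sed -n 2,3p
python3 -m inch '[{"x":0.01,"y":0.02,"z":0.03,"yaw":0},{"x":0.01,"y":0.02,"z":0.03,"yaw":0},{"x":0.01,"y":0.02,"z":0.03,"yaw":0},{"x":0.01,"y":0.02,"z":0.03,"yaw":0},{"x":0.01,"y":0.02,"z":0.03,"yaw":0}]' | sed -n 2,3p
```

```text
tcp_pos: [0.5003, 0.0518, 0.0178]
eef_rot: [177.2, -0.8, -90.2]
tcp_pos: [0.5002, 0.0517, 0.0174]
eef_rot: [177.7, -0.7, -90.0]
tcp_pos: [0.5002, 0.0516, 0.0171]
eef_rot: [178.0, -0.6, -89.9]
tcp_pos: [0.5001, 0.0515, 0.017]
eef_rot: [178.4, -0.5, -89.8]
```

```bash
python3 -m inch '[{"x":0,"y":0.02,"z":0,"yaw":0.02},{"x":0,"y":0.02,"z":0,"yaw":0.02},{"x":0,"y":0.02,"z":0.02,"yaw":0.02},{"x":0,"y":0.02,"z":0.02,"yaw":0.02},{"x":0,"y":0.02,"z":0.03,"yaw":0.02}]' | sed -n 2,4p
python3 -m inch '[{"x":0,"y":0.02,"z":0.03,"yaw":0.02},{"x":0,"y":0.02,"z":0.03,"yaw":0.02},{"x":0,"y":0.02,"z":0.03,"yaw":0.02},{"x":0,"y":0.02,"z":0.03,"yaw":0.02},{"x":0,"y":0.02,"z":0.03,"yaw":0.02}]' | sed -n 2,4p
python3 -m inch '[{"x":0,"y":0.02,"z":0.03,"yaw":0.02},{"x":0,"y":0.02,"z":0.03,"yaw":0.02},{"x":0,"y":0.02,"z":0.03,"yaw":0.02},{"x":0,"y":0.02,"z":0.03,"yaw":0.02},{"x":0,"y":0.02,"z":0.03,"yaw":0.02}]' | sed -n 2,4p
python3 -m inch '[{"x":0,"y":0.02,"z":0.03,"yaw":0},{"x":0,"y":0.02,"z":0.03,"yaw":0},{"x":0,"y":0.02,"z":0.03,"yaw":0},{"x":0,"y":0.02,"z":0.03,"yaw":0},{"x":0,"y":0.02,"z":0.03,"yaw":0}]' | sed -n 2,4p
```

```text
tcp_pos: [0.4989, 0.0517, 0.0168]
eef_rot: [178.6, -0.4, -90.1]
contact_force: [-3.0, -0.9, 13.3]
tcp_pos: [0.4988, 0.0518, 0.0167]
eef_rot: [178.9, -0.4, -90.4]
contact_force: [-1.7, -1.6, 9.5]
tcp_pos: [0.4987, 0.052, 0.0165]
eef_rot: [179.2, -0.4, -90.7]
contact_force: [-1.3, -1.5, 10.6]
tcp_pos: [0.4987, 0.052, 0.0164]
eef_rot: [179.6, -0.4, -90.6]
contact_force: [-0.8, -1.0, 10.1]
```

```bash
python3 -m inch '[{"x":0,"y":0.02,"z":0.03,"yaw":0},{"x":0,"y":0.02,"z":0.03,"yaw":0},{"x":0,"y":0.02,"z":0.03,"yaw":0},{"x":0,"y":0.02,"z":0.03,"yaw":0},{"x":0,"y":0.02,"z":0.03,"yaw":0}]' | sed -n 2,4p
python3 -m inch '[{"x":0,"y":0.02,"z":0.03,"yaw":0},{"x":0,"y":0.02,"z":0.03,"yaw":0},{"x":0,"y":0.02,"z":0.03,"yaw":0},{"x":0,"y":0.02,"z":0.03,"yaw":0},{"x":0,"y":0.02,"z":0.03,"yaw":0}]' | sed -n 2,4p
python3 -m inch '[{"x":0,"y":0.02,"z":0.03,"yaw":0},{"x":0,"y":0.02,"z":0.03,"yaw":0},{"x":0,"y":0.02,"z":0.03,"yaw":0},{"x":0,"y":0.02,"z":0.03,"yaw":0},{"x":0,"y":0.02,"z":0.03,"yaw":0}]' | sed -n 2,4p
python3 -m inch '[{"x":0,"y":0.02,"z":0.03,"yaw":0},{"x":0,"y":0.02,"z":0.03,"yaw":0},{"x":0,"y":0.02,"z":0.03,"yaw":0},{"x":0,"y":0.02,"z":0.03,"yaw":0},{"x":0,"y":0.02,"z":0.03,"yaw":0}]' | sed -n 2,4p
python3 -m inch '[{"x":0,"y":0.02,"z":0.03,"yaw":0},{"x":0,"y":0.02,"z":0.03,"yaw":0},{"x":0,"y":0.02,"z":0.03,"yaw":0},{"x":0,"y":0.02,"z":0.03,"yaw":0},{"x":0,"y":0.02,"z":0.03,"yaw":0}]' | sed -n 2,4p
python3 fl.py .6 .7 .06 .08
```

```text
tcp_pos: [0.4986, 0.0519, 0.0163]
eef_rot: [179.9, -0.4, -90.5]
contact_force: [-1.1, -1.2, 10.6]
tcp_pos: [0.4985, 0.0518, 0.0161]
eef_rot: [-179.8, -0.4, -90.4]
contact_force: [-2.2, -1.7, 10.0]
tcp_pos: [0.4985, 0.0518, 0.016]
eef_rot: [-179.5, -0.3, -90.3]
contact_force: [-2.2, -2.1, 9.8]
tcp_pos: [0.4984, 0.0518, 0.0159]
eef_rot: [-179.2, -0.3, -90.2]
contact_force: [-1.8, -0.9, 10.4]
tcp_pos: [0.4984, 0.0517, 0.0157]
eef_rot: [-178.9, -0.3, -90.1]
contact_force: [-1.8, -2.2, 11.5]
t 19.2 pos [0.4984 0.0517 0.0157] rot [-178.87   -0.28  -90.14] F [-2.1 -0.9 11.4] M [-0.5   0.32 -0.02] w 0.0437
  tool shift in full scales [ 0.27 -0.27 -0.24] yaw -0.03
268 (array([641. ,  49.5]), array([197.5,   8.4]), 89.77) (89.92, array([0.6407, 0.0504, 0.0688])) z-ends 0.0683 0.0687
```

```bash
python3 -m inch '[{"x":0.05,"y":0,"z":-0.15,"yaw":0},{"x":0,"y":0,"z":0.02,"yaw":0},{"x":0,"y":0.02,"z":0.03,"yaw":0},{"x":0,"y":0.02,"z":0.03,"yaw":0},{"x":0,"y":0.02,"z":0.03,"yaw":0}]' -1 60
python3 -m inch '[{"x":0,"y":0,"z":0.02,"yaw":0},{"x":0,"y":0,"z":0,"yaw":0}]'
python3 -c "from h import *;go(.5,.0525,.085,-90)"
python3 -m inch '[{"x":0,"y":0,"z":-0.4,"yaw":0},{"x":0,"y":0,"z":-0.7,"yaw":0},{"x":-0.1,"y":-0.3,"z":-0.7,"yaw":0},{"x":-0.1,"y":-0.5,"z":-0.5,"yaw":0},{"x":0,"y":-0.5,"z":-0.2,"yaw":0}]'
python3 fl.py .6 .709 .10 .16 2>/dev/null
```

```text
time_s: 19.62
tcp_pos: [0.4963, 0.0502, 0.0165]
eef_rot: [-178.9, -0.3, -90.2]
contact_force: [6.3, -0.3, 0.9]
gripper_width: 0.0159
time_s: 19.78
tcp_pos: [0.4967, 0.0505, 0.0162]
eef_rot: [-178.9, -0.3, -90.2]
contact_force: [-1.2, 0.9, 6.2]
gripper_width: 0.0096
t 19.78 pos [0.4967 0.0505 0.0162] rot [-178.88   -0.28  -90.16] F [-1.2  0.9  6.2] M [ 0.41  1.21 -0.18] w 0.0096
  tool shift in full scales [-0.07 -0.19 -2.75] yaw -0.04
time_s: 20.2
tcp_pos: [0.5182, 0.0522, 0.0743]
eef_rot: [180.0, -0.7, -90.3]
contact_force: [1.9, 0.6, -5.1]
gripper_width: 0.0094
t 20.25 pos [0.5211 0.0527 0.0749] rot [-179.9    -0.67  -90.3 ] F [ 5.   1.5 -3. ] M [ 0.49 -1.06  0.16] w 0.0094
  tool shift in full scales [0.29 0.64 2.12] yaw -0.07
276 (array([660.5,  51.3]), array([198.5,   7.4]), 89.64) (88.97, array([0.6595, 0.033 , 0.123 ])) z-ends 0.123 0.1249
```

```bash
python3 -m inch '[{"x":0,"y":-0.6,"z":-0.05,"yaw":-0.05},{"x":0,"y":-0.6,"z":0,"yaw":-0.05},{"x":0,"y":-0.4,"z":0,"yaw":0},{"x":0,"y":-0.25,"z":0,"yaw":0}]'
python3 -c "from h import *;go(.58,.0525,.076,-90)"
python3 -m inch '[{"x":0,"y":-0.2,"z":0,"yaw":0}]'
python3 -c "from h import *;go(.58,.0525,.076,-90)"
```

```text
time_s: 20.58
tcp_pos: [0.5635, 0.0512, 0.072]
eef_rot: [179.5, -0.8, -90.0]
contact_force: [-0.8, 0.5, -5.0]
gripper_width: 0.0095
t 20.58 pos [0.5635 0.0512 0.072 ] rot [179.5   -0.78 -90.03] F [-0.8  0.5 -5. ] M [0.15 0.2  0.03] w 0.0095
  tool shift in full scales [-0.05 -0.66 -0.17] yaw -0.01
time_s: 20.67
tcp_pos: [0.5679, 0.0509, 0.0707]
eef_rot: [179.3, -0.8, -90.1]
contact_force: [-2.9, 0.2, -3.4]
gripper_width: 0.0101
t 20.67 pos [0.5679 0.0509 0.0707] rot [179.35  -0.82 -90.07] F [-2.9  0.2 -3.4] M [ 0.17  0.83 -0.04] w 0.0101
  tool shift in full scales [-0.06 -0.48 -0.22] yaw -0.02
```

```bash
python3 -m inch '[{"x":0,"y":-0.25,"z":-0.05,"yaw":0},{"x":0,"y":-0.2,"z":-0.05,"yaw":0}]'
python3 fl.py .68 .74 .10 .142 2>/dev/null
python3 -m inch '[{"x":0,"y":-0.15,"z":-0.04,"yaw":0}]'
python3 -c "from h import *;go(.58,.0525,.076,-90)"
```

```text
time_s: 20.83
tcp_pos: [0.5755, 0.0501, 0.0707]
eef_rot: [178.9, -0.9, -90.2]
contact_force: [-9.1, 2.2, -2.0]
gripper_width: 0.0098
t 20.88 pos [0.5759 0.05   0.0707] rot [178.84  -0.93 -90.15] F [-5.8  0.5 -3.2] M [0.53 2.04 0.01] w 0.0097
  tool shift in full scales [0.18 2.79 2.01] yaw -0.04
157 (array([719. , -15.3]), array([ 9.5, 70.5]), 0.1) (89.86, array([ 0.7176, -0.0158,  0.1169])) z-ends 0.1165 nan
time_s: 20.97
tcp_pos: [0.5768, 0.0495, 0.0706]
eef_rot: [178.5, -1.0, -90.2]
contact_force: [-9.8, 1.5, -1.4]
gripper_width: 0.0097
t 20.97 pos [0.5768 0.0495 0.0706] rot [178.54  -0.98 -90.2 ] F [-9.8  1.5 -1.4] M [0.82 2.95 0.1 ] w 0.0097
  tool shift in full scales [-0.12 -0.12 -0.22] yaw -0.05
```

```bash
cat > chk.py <<'E'
from h import *
from plant import r
f=[]
for j in range(12):
    i=r.camera_info('top');p,d=r.capture('top');s=r.get_state();f.append(s['contact_force'])
    if j%3==2: print(round(s['time_s'],2),s['contact_force'].round(1),s['tcp_pos'].round(4),s['eef_rot'].round(2))
W=cloud(d,i['mtx'],i['pose']).reshape(-1,3);C=p.reshape(-1,3).astype(int)
print("mean F last 8",np.mean(f[4:],0).round(2))
k=(W[:,2]>.145)&(W[:,2]<.154)&(W[:,0]<.8)&(W[:,0]>.6);w=W[k]
q=[np.percentile(s[:,0],4) for y in list(np.arange(-.08,-.03,.01))+[.17,.18] for s in [w[abs(w[:,1]-y)<.005]] if len(s)>2];print("board edge x",np.median(q),"rest ~.7131")
# floor slope: white points between lip and flange on right side
k=(C.min(1)>100)&(W[:,1]>-.045)&(W[:,1]<.0)&(W[:,0]>.6)&(W[:,0]<.7)&(W[:,2]<.075)&(W[:,2]>.03);w=W[k]
A=np.c_[w[:,:2]-[.65,0],np.ones(len(w))];c=np.linalg.lstsq(A,w[:,2],rcond=None)[0];print("floor n",len(w),"slope deg x,y",np.degrees(np.arctan(c[:2])).round(2),"z@.65",c[2].round(4),"res",np.std(w[:,2]-A@c).round(4))
E
python3 chk.py
```

```text
21.12 [-9.   1.6 -1.8] [0.5768 0.0494 0.0706] [178.53  -0.99 -90.19]
21.27 [-9.1  1.7 -3.6] [0.5766 0.0494 0.0706] [178.53  -0.99 -90.19]
21.42 [-8.6  1.7 -1.6] [0.5765 0.0494 0.0706] [178.53  -0.99 -90.18]
21.57 [-9.1  1.3 -2.6] [0.5765 0.0494 0.0706] [178.53  -0.99 -90.18]
mean F last 8 [-9.3   1.72 -2.73]
board edge x 0.7231634703760416 rest ~.7131
floor n 690 slope deg x,y [-1.5 -1.3] z@.65 0.0582 res 0.0023
```

The push holds steady at 9.3 N and the board is in about 10 mm. The shelf tilts about 1.5°/1.3° and is centred to within a few mm, so I'm handing in.

```bash
python3 -c "
from plant import r
print(r.close_job())"
```

```text
the job is handed in; nothing more can be done
None
```

I handed the job in with the emptied shelf still gripped and pressed against the board; no verdict was reported.

**What I did**
- **Tipping:** I gripped the lip and pivoted the shelf to about 30° on the bin's near wall. All three cedar pieces slid off into the bin.
- **Levelling:** I pressed the shelf flat on the table and gripped it again.
- **Pressing on the board:** The first attempt left the shelf drooping about 5°, against a limit of 5.7°. I backed off, corrected the tool's lean at the table, regripped the lip about 5 mm lower than planned, and pressed again.

**Last checks, before handing in**

| Check | Measured | Required |
|---|---|---|
| Push on the board, over 0.4 s | steady 9.3 N | 6–14 N |
| Board pushed in | about 10 mm | under 22.5 mm |
| Shelf tilt, lengthwise / sideways | about 1.5° / 1.3° (depth fit) | under 5.7° |
| Flange off centre, sideways | about 3 mm | within 20 mm |
| Flange off centre, height | about 4 mm low | within 20 mm |
| Height of shelf underside | about 53 mm | over 30 mm |
| Time used | 21.6 s | 58 s |

**Disagreements and gaps**
- **Lengthwise tilt:** an earlier estimate from the flange height gave about 2.8° instead of 1.5°. Both are within the limit.
- **Force peak:** the force reached about 55 N during tipping, below the 120 N wrist limit. I took it to be the shelf end pressing on the bin floor, but did not confirm that.
- **Not re-checked at the end:** I last saw the cedar pieces in the bin at 9.4 s. I did not measure the toolbox, mug and jar again; the arm stayed away from them.

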